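# Unlock the first-aid box and hold the sprung lock open

### The arm

A 6-joint arm with a two-finger parallel gripper is mounted at the origin on a cart in front of the work surface, level with it; the furniture and walls round the work are solid. World frame = base frame: x ahead of the robot, y to its left, z up, the work surface at z = 0. Lengths are in m, angles in rad, forces in N, time in s.
With the tool pointing down it reaches from about 0.35 to 0.775 m from the base axis. Payload 7.3 kg.
Tool frame: the origin (TCP) lies midway between the tips of the shut fingers; the grasp point (between the pads) lies 19 mm behind it; z points along the fingers, y is the line along which they close (so a half turn about z gives the same grasp; the last joint's range is limited). The gripper opens to 92 mm and grips with 3 to 60 N. Pads are 19 mm wide; open, the fingers measure 130 mm over their backs; the gripper's body (75 mm by 190 mm) begins 47 mm behind the grasp point.
Start: joints at [1.167, 0.342, 1.524, -0, 1.275, -0.146], TCP at [0.134, 0.508, 0.227] pointing down, gripper open.
Joint ranges: [-2.53, 2.53], [-0.77, 2.02], [0.04, 2.7], [-1, 4.14], [0.28, 2.66], [-3.11, 3.11]. Speed limits (rad/s): [2.57, 2.57, 3.14, 3.14, 3.14, 3.14].

### API

Orientations are given as [roll, pitch, yaw] about the fixed x, y, z axes, in that order (R = Rz(yaw) Ry(pitch) Rx(roll)).
In Python, from cell import monitor, vision, workorder gives the robot as it stands.
- The arm moves only by the tool move_arm, never from a script. Its argument "rows" is a list of rows, each a list of 5 numbers: the shift along the world's x, y, z in mm, then the turn about the world's z in rad, then the closure, from -1 (fully open) to 1 (shut). A call has 1 to 12 rows; each row shifts and turns the commanded pose from where the row before left it; what a row does not reach is not made up. A row lasts 1/10 s, in which the tool goes at most 50 mm and 8.59 degrees, less where a joint would pass 70% of its speed; a pose out of reach is approached as far as the arm can. A call is refused whole if a number of a shift passes 50 or a number of a turn 0.15, either way. A call with a gripper value outside its range is refused whole. The fingers move at their own pace and stop on an object; "newtons" is the grip in N (left out, the last holds). Time passes only in rows, so rows that do not move let the fingers close. It gives the time, the measured TCP pose, the force, the opening and the grip force at its end, in the units of the state.
- monitor.observe(): the state, without advancing time (a new reading comes with each control period).
- vision.read_camera(name): name is "scene" or "top" or "wrist"; returns the picture (480x640x3 uint8, red, green, blue); there is no depth.
- vision.get_calibration(name): a dict with "K" (3x3 intrinsics, pixels), "T" (4x4, takes a point from camera to world coordinates); the wrist camera has in their place "mount" (4x4, takes a point from camera to tool coordinates, whose origin is the TCP and whose axes are the flange's). Camera axes: x right, y up, looking along -z (the intrinsics and any distortion apply to the point x, -y, -z); pixel columns grow to the right and rows downward; lengths in m; the calibration is good to about 2 mm. A picture is of the moment at which its call begins: read the wrist's pose just before it. get_calibration takes no time and is no camera call.
- workorder.hand_in(): hands the job in; it is judged then, once.
The state is a dict: "time": time; "qpos": joint angles; "qvel": joint speeds; "joint_efforts": joint torques, N m; "tool_pos": TCP position; "tool_rot": TCP orientation; "contact_force": force on the tool from outside, world axes, zero at the start; "torque": the same for the moment, N m; "opening": finger opening in m; "grip_force": force on a finger pad.
Only numpy, scipy, OpenCV 4.12 (cv2) and the standard library are available. Lean on these libraries where they do the work, as an engineer would, in place of code of your own. Each camera call takes 0.05 s, during which the arm holds its last target. There are 200 camera calls.

### The job

Take the key with the red bow out of its wooden stand and push it fully home into the lock on the white first-aid box; its pins are sticky, so press firmly and wiggle a little if it stops part way. Then turn it a quarter turn clockwise, seen from above, against the spring, so that the bolt draws back from the lid, and finish while still gripping the key and holding it turned. Leave the blue key in its stand and do not push the small tin or the spice jar about.

Things in the scene. Friction and masses are not known exactly. Their poses are not given: they have to be found in the camera images.
- key_red: the key to use, 92 mm long, about 60 g, upright in a stand, blade down; origin at the bottom tip, z up along the key, x across the flat of blade and bow, y through their thickness. Blade up to z 30 mm, round shank 5 mm thick to z 42, round collar 22 mm across z 42 to 46, stem 10 mm thick to 53, then the bow. Half a turn about z makes no difference
- key_red_bow (a point): centre of the red plastic bow, 72 mm above the key's tip; the bow spans z 52 to 92 mm of the key, 34 mm wide along the key's x and 10 mm thick along y; its flat faces are the grip
- key_red_tip (a point): bottom tip of the red key's blade, on the key's axis; the blade is 20 mm wide along x and 5 mm thick along y, its lowest 6 mm bevelled on all four sides to about 17 x 2 mm at the tip
- stand_red: fixed wooden block holding the red key, 50 x 50 mm, 50 mm high on a 58 mm foot; origin at the centre of its underside. A slot 22.5 x 7.5 mm, long along its x, goes down through it; the key's collar rests on its top, so the tip is 8 mm above the worktop and the key's axes are those of the stand. The key lifts straight out, by at least 45 mm
- stand_blue: fixed wooden block like the other, holding the blue key; origin at the centre of its underside; the two stands may be swapped. (Wall cabinets overhang the rear of the worktop, from about x = 0.55 m at the door knobs, their undersides 0.49 m above it: carry things on the robot's side of the stands and box to keep the wrist clear)
- key_blue: the wrong key: same shape with a blue bow and a blade 26 mm wide, too wide for the lock; stays in its stand
- aid_box: white first-aid box fixed to the worktop, 120 mm (x) by 180 mm (y), 60 mm high; origin at the centre of its underside. On its front deck a steel lock case 44 x 44 mm, 18 mm high; behind that a lid panel with a green cross and a dark keeper (to 78 mm high, 34 to 44 mm behind the lock's axis) which the bolt enters
- keyhole (a point): centre of the keyhole in the top face of the lock case, 78 mm above the worktop, 30 mm in front (-x) of the box's centre; axes those of the box. The slot is long along x, 22 x 7 mm, with a bevelled mouth 30 x 15 mm narrowing to it over 5 mm. The blade goes straight down, its width along x; fully home, the key's collar rests on this face and the tip is 42 mm below it
- lock_plug (a joint): turn of the lock, rad: 0 at rest, grows clockwise from above, stop at 1.57; a spring turns it back (0.06 N m at a quarter turn); the blade has 0.1 rad of play. Two spring pins at 19 and 29 mm depth, one in each long wall, resist the entering blade with 5 to 15 N. A fixed slotted plate stops the blade turning until within 3 mm of home, and keeps it in while turned
- bolt (a joint): draw of the bolt in m: 0 out in the lid's keeper, about 0.013 drawn back when the lock is turned a quarter (8.5 mm per rad)
- small_tin: bystander: small tin, 57 mm across, 72 mm high, origin at the centre of its underside
- jar: bystander: low glass spice jar with a mustard-coloured lid, 45 mm across, 75 mm high, origin at the centre of its underside
Mind the look-alikes: they are no part of the job. What is shaped like the key_red but black or yellow is not meant.

How it is judged:
On the way, in this order (a step that is already met when the one before it is completed fails the run):
1. the red key is lifted clear of its stand in the gripper (z of key_red_tip in the frame of stand_red above 0.052 m and contact force between the fingers and key_red above 1 N), for 0.1 s.
2. the red key is fully home in the lock, not yet turned (z of key_red_tip in the frame of keyhole below -0.038 m and horizontal distance between key_red_tip and keyhole below 0.005 m and value of joint lock_plug below 0.35 rad), for 0.1 s.
At the end, for the whole second after the job is handed in: The fingers still grip the red key (over 1 N), within 6 mm of home, 5 mm of the lock's axis and 0.2 rad of upright; the lock is held turned clockwise past 1.2 rad (nominal 1.57), bolt drawn over 9 mm. The blue key stands in its stand (10 mm sideways, 5 mm up) (value of joint lock_plug above 1.2 rad and value of joint bolt above 0.009 m and z of key_red_tip in the frame of keyhole below -0.036 m and horizontal distance between key_red_tip and keyhole below 0.005 m and angle between the z axis of key_red and the z axis of aid_box, either way round below 0.2 rad and contact force between the fingers and key_red above 1 N and horizontal distance between key_blue and stand_blue below 0.01 m and z of key_blue in the frame of stand_blue below 0.013 m); the arm keeps its last pose, push and grip.
It fails at once if the blue key is pulled up more than 15 mm (z of key_blue in the frame of stand_blue above 0.023 m).
It fails at once if the small tin is moved more than 20 mm (distance of small_tin from where it was at the start of the episode above 0.02 m).
It fails at once if the spice jar is moved more than 20 mm (distance of jar from where it was at the start of the episode above 0.02 m).
It also fails if it takes over 51 s, if anything falls off the work surface, if the arm or the gripper's body presses on something with over 40 N, if the wrist force passes 120 N, or if a joint passes its speed limit or range.

## Working session

There is one attempt and no reset: what is moved stays moved. The work goes in short steps, Python scripts to look and compute and a tool call to move; the robot and the scene stay as the last step left them, time stands still between calls to the robot, and variables do not carry over. Pictures are saved under pics/ and viewed, at most 10 in all, crops included, and the job is handed in when it is done.

Besides the shell and the picture viewer there is one more tool, called after "Call:" in YAML: its name, and indented under it one key for each argument. move_arm: Moves the arm, as the interface text tells. Its arguments: {"type":"object","properties":{"rows":{"type":"array","items":{"type":"array","items":{"type":"number"}}},"newtons":{"type":"number"}},"required":["rows"]}

```bash
mkdir -p pics
python3 - <<'E'
from cell import monitor, vision, workorder
import cv2,numpy as np
np.set_printoptions(precision=4,suppress=True)
print(monitor.observe())
for n in ("scene","top","wrist"):
    print(n,vision.get_calibration(n))
    cv2.imwrite(f"pics/{n}0.png",vision.read_camera(n)[:,:,::-1])
E
```

```text
{'time': 0.0, 'qpos': array([ 1.167 ,  0.3427,  1.525 , -0.    ,  1.2754, -0.146 ]), 'qvel': array([-0.0003,  0.0005, -0.0008, -0.0017,  0.0001,  0.0012]), 'joint_efforts': array([ -0.0019, -43.124 , -24.4223,   0.0716,   0.0558,  -0.0001]), 'tool_pos': array([0.1337, 0.5073, 0.226 ]), 'tool_rot': array([-3.14  , -0.0002,  2.8838]), 'contact_force': array([ 0.014 ,  0.0371, -0.072 ]), 'torque': array([ 0.0075, -0.0091,  0.0292]), 'grip_force': 0.0, 'opening': 0.09161671043824822}
scene {'K': array([[496.4064,   0.    , 315.9067],
       [  0.    , 496.4064, 236.7183],
       [  0.    ,   0.    ,   1.    ]]), 'T': array([[ 0.8053,  0.215 , -0.5525, -0.0577],
       [-0.5922,  0.3329, -0.7338, -0.7091],
       [ 0.0262,  0.9181,  0.3954,  0.4697],
       [ 0.    ,  0.    ,  0.    ,  1.    ]])}
top {'K': array([[536.0152,   0.    , 328.3152],
       [  0.    , 536.0152, 234.7339],
       [  0.    ,   0.    ,   1.    ]]), 'T': array([[-0.0209,  0.9965, -0.0811,  0.3623],
       [-0.9998, -0.0209,  0.0016, -0.0138],
       [-0.0001,  0.0811,  0.9967,  1.0916],
       [ 0.    ,  0.    ,  0.    ,  1.    ]])}
wrist {'K': array([[410.7552,   0.    , 321.6658],
       [  0.    , 410.7552, 239.4945],
       [  0.    ,   0.    ,   1.    ]]), 'mount': array([[-0.0004,  0.9663,  0.2575,  0.0685],
       [ 1.    ,  0.0004,  0.0003, -0.0002],
       [ 0.0002,  0.2575, -0.9663, -0.1584],
       [ 0.    ,  0.    ,  0.    ,  1.    ]])}
```

View pics/scene0.png

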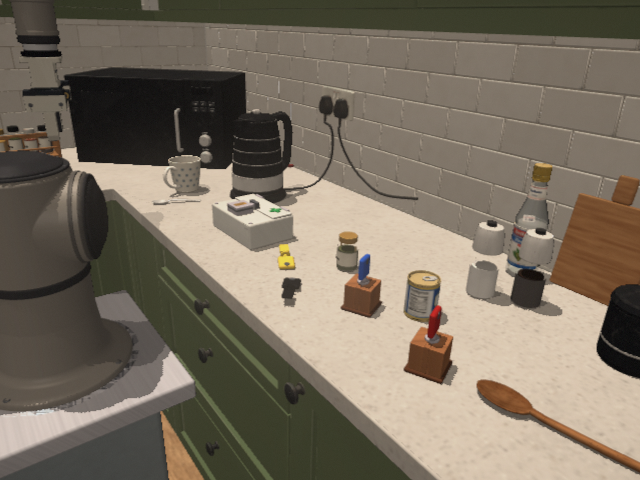

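View pics/top0.png

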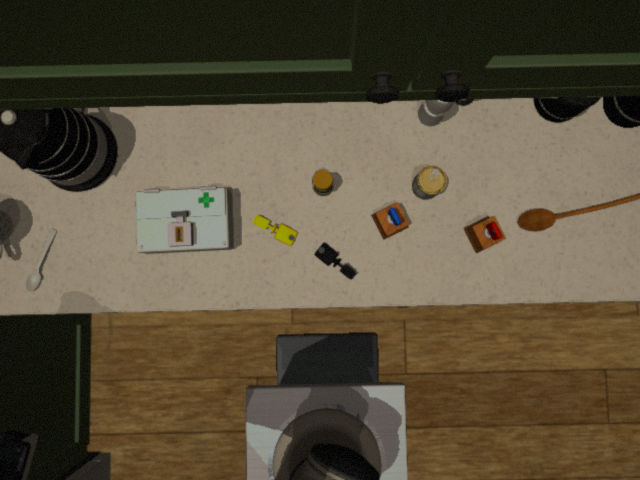

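The scene and top views show the red bow in the right-hand stand (scene (435,320), top (492,231)). The blue key is in the other stand (scene (364,267), top (394,214)). The black key (top (335,260)) and yellow key (top (276,230)) lie flat on the worktop. The upright key with the red bow fits the description. The lock is at top (180,234).

```bash
cat > h.py <<'E'
import cv2,numpy as np
from cell import monitor, vision
from scipy.spatial.transform import Rotation as R
np.set_printoptions(precision=4,suppress=True)
def cam(n,st=None):
    c=vision.get_calibration(n)
    if n!="wrist": return c["K"],c["T"]
    T=np.eye(4);T[:3,:3]=R.from_euler("xyz",st["tool_rot"]).as_matrix();T[:3,3]=st["tool_pos"]
    return c["K"],T@c["mount"]
def ray(KT,uv):
    K,T=KT;d=np.array([(uv[0]-K[0,2])/K[0,0],-(uv[1]-K[1,2])/K[1,1],-1.])
    d=T[:3,:3]@d;return T[:3,3],d/np.linalg.norm(d)
def plane(KT,uv,z):
    o,d=ray(KT,uv);return o+d*(z-o[2])/d[2]
def tri(*prs):
    A=0;b=0;P=[ray(*p) for p in prs]
    for o,d in P: M=np.eye(3)-np.outer(d,d);A=A+M;b=b+M@o
    x=np.linalg.solve(A,b);return x,[np.linalg.norm((np.eye(3)-np.outer(d,d))@(x-o)) for o,d in P]
def proj(KT,X):
    K,T=KT;p=T[:3,:3].T@(np.asarray(X)-T[:3,3]);return np.array([K[0,2]-K[0,0]*p[0]/p[2],K[1,2]+K[1,1]*p[1]/p[2]])
def mask(im,lo,hi,roi=None):
    m=cv2.inRange(cv2.cvtColor(im,cv2.COLOR_RGB2HSV),lo,hi)
    if roi: z=np.zeros_like(m);x0,y0,x1,y1=roi;z[y0:y1,x0:x1]=m[y0:y1,x0:x1];m=z
    return m
def big(m):
    c=max(cv2.findContours(m,cv2.RETR_EXTERNAL,cv2.CHAIN_APPROX_NONE)[0],key=cv2.contourArea)
    M=cv2.moments(c);return c,np.array([M["m10"]/M["m00"],M["m01"]/M["m00"]])
E
python3 - <<'E'
from h import *
s=cv2.imread("pics/scene0.png")[:,:,::-1].copy();t=cv2.imread("pics/top0.png")[:,:,::-1].copy()
S=cam("scene");T=cam("top")
def red(im,roi): return mask(im,(0,215,90),(3,255,255),roi)|mask(im,(174,190,90),(180,255,255),roi)
cs,ps=big(red(s,(415,295,455,345)));ct,pt=big(red(t,(465,210,515,260)))
print("red",ps,cv2.contourArea(cs),pt,cv2.contourArea(ct),tri((S,ps),(T,pt)), cv2.minAreaRect(ct),cv2.boundingRect(cs))
cs,ps=big(mask(s,(105,150,60),(125,255,255),(345,245,385,290)));ct,pt=big(mask(t,(105,150,60),(125,255,255),(370,195,415,240)))
print("blue",ps,pt,tri((S,ps),(T,pt)),cv2.minAreaRect(ct))
# stand top outlines / box in top view
for n,roi in (("stand_red",(460,205,515,262)),("stand_blue",(365,195,415,245))):
    c,p=big(mask(t,(0,100,40),(18,255,255),roi)|mask(t,(105,150,60),(125,255,255),roi)|red(t,roi));r=cv2.minAreaRect(c);print(n,r,plane(T,r[0],.05))
print("keyhole guess",plane(T,(180,235),.078))
a=cv2.resize(t[200:270,460:530],(390,390),interpolation=cv2.INTER_CUBIC)
b=cv2.resize(t[180:260,130:240],None,fx=390/80,fy=390/80,interpolation=cv2.INTER_CUBIC)[:,:400]
cv2.imwrite("pics/c1.png",np.hstack([a,b])[:,:,::-1])
E
```

```text
Traceback (most recent call last):
  File "h.py", line 26, in big
    c=max(cv2.findContours(m,cv2.RETR_EXTERNAL,cv2.CHAIN_APPROX_NONE)[0],key=cv2.contourArea)
ValueError: max() iterable argument is empty
```

```bash
cat > m.py <<'E'
from h import *
s=cv2.imread("pics/scene0.png")[:,:,::-1].copy();t=cv2.imread("pics/top0.png")[:,:,::-1].copy()
S=cam("scene");T=cam("top")
print(cv2.cvtColor(s,cv2.COLOR_RGB2HSV)[[315,322,330,355],[435,434,432,430]].tolist(),cv2.cvtColor(t,cv2.COLOR_RGB2HSV)[[231,228,240],[492,494,480]].tolist())
def red(im,roi): return mask(im,(0,200,60),(4,255,255),roi)|mask(im,(170,150,60),(180,255,255),roi)
cs,ps=big(red(s,(415,295,455,345)));ct,pt=big(red(t,(465,210,515,260)))
print("red",ps,cv2.contourArea(cs),pt,cv2.contourArea(ct),tri((S,ps),(T,pt)), cv2.minAreaRect(ct),cv2.boundingRect(cs))
cs,ps=big(mask(s,(105,150,60),(125,255,255),(345,245,385,290)));ct,pt=big(mask(t,(105,150,60),(125,255,255),(370,195,415,240)))
print("blue",ps,pt,tri((S,ps),(T,pt)),cv2.minAreaRect(ct))
for n,roi in (("stand_red",(460,205,515,262)),("stand_blue",(365,195,415,245))):
    c,p=big(mask(t,(0,100,40),(18,255,255),roi)|mask(t,(105,150,60),(125,255,255),roi)|red(t,roi));r=cv2.minAreaRect(c);print(n,r,plane(T,r[0],.05))
print("keyhole guess",plane(T,(180,235),.078))
a=cv2.resize(t[200:270,460:530],(390,390),interpolation=cv2.INTER_CUBIC)
b=cv2.resize(t[180:260,130:240],None,fx=390/80,fy=390/80,interpolation=cv2.INTER_CUBIC)[:,:400]
cv2.imwrite("pics/c1.png",np.hstack([a,b])[:,:,::-1])
E
sed -i 's/    c=max/    if not m.any(): print("EMPTY"); return np.zeros((1,1,2),np.int32),np.ones(2)\n    c=max/' h.py
python3 m.py
```

```text
[[1, 205, 162], [2, 203, 102], [1, 203, 103], [12, 155, 89]] [[3, 162, 41], [3, 255, 140], [15, 207, 132]]
red [431.8101 328.0756] 86.0 [494.2919 229.853 ] 80.5 (array([ 0.4454, -0.3299,  0.072 ]), [np.float64(0.003526429092312896), np.float64(0.003526429092312851)]) ((493.98114013671875, 231.06602478027344), (17.19175910949707, 9.227214813232422), 60.945396423339844) (428, 318, 10, 20)
blue [363.991  258.1261] [394.4431 216.1118] (array([ 0.4758, -0.1397,  0.0979]), [np.float64(0.0005434165707085535), np.float64(0.0005434165707084193)]) ((393.800048828125, 216.1000213623047), (16.994115829467773, 6.7082037925720215), 63.43495178222656)
stand_red ((484.5000305175781, 233.00001525878906), (28.174457550048828, 33.09380340576172), 63.43495178222656) [ 0.4441 -0.32    0.05  ]
stand_blue ((390.50006103515625, 220.00003051757812), (27.280029296875, 30.410520553588867), 63.43495178222656) [ 0.4734 -0.1375  0.05  ]
keyhole guess [0.4502 0.2659 0.078 ]
```

View pics/c1.png

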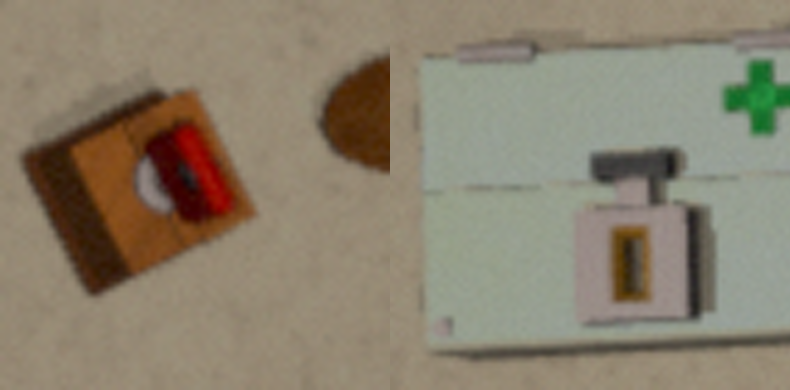

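The crop confirms the red bow upright in its stand and empty keyhole at about top px (180,234). I'll go over the lock first, since it is on the way, and look with the wrist camera.

Call:
move_arm:
  rows:
    - [31,-24,0,0.026,-1]
    - [31,-24,0,0.026,-1]
    - [31,-24,0,0.026,-1]
    - [31,-24,0,0.026,-1]
    - [31,-24,0,0.026,-1]
    - [31,-24,0,0.026,-1]
    - [31,-24,0,0.026,-1]
    - [31,-24,0,0.026,-1]
    - [31,-24,0,0.026,-1]
    - [31,-24,0,0.024,-1]
    - [0,0,0,0,-1]
    - [0,0,0,0,-1]

```text
time: 1.35
tool_pos: [0.4439, 0.2672, 0.2262]
tool_rot: [-3.142, -0.001, 3.139]
contact_force: [-0.8, -0.8, -0.4]
opening: 0.092
grip_force: 0.0
```

```bash
cat > snap.py <<'E'
import sys,pickle
from h import *
n=sys.argv[1];st=monitor.observe();im=vision.read_camera("wrist")
cv2.imwrite(f"pics/{n}.png",im[:,:,::-1]);pickle.dump(st,open(f"{n}.pkl","wb"))
print(st["time"],st["tool_pos"],st["tool_rot"],st["qpos"],st["opening"])
E
python3 snap.py w1
```

```text
1.35 [0.4439 0.2672 0.2262] [-3.1416 -0.0013  3.1395] [ 0.3935  0.3304  1.5426  0.0005  1.2698 -1.1754] 0.0919821095035795
```

View pics/w1.png

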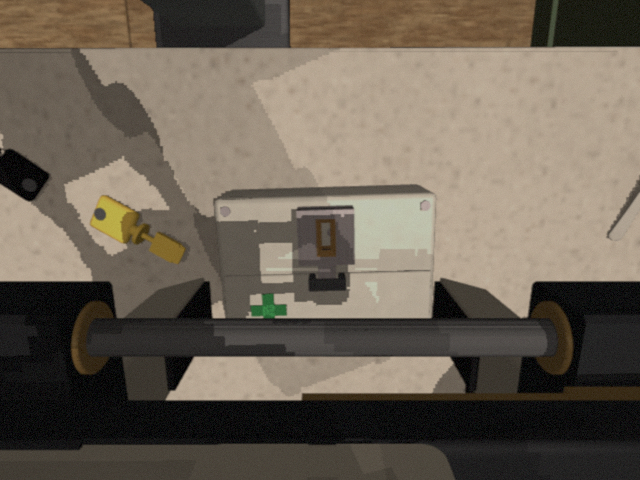

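Wrist view: the lock case is at (326,237) with a brass bevelled mouth whose long side runs up the image. The keeper is at (327,282). I'll take a second viewpoint, closer and shifted, for the height.

Call:
move_arm:
  rows:
    - [-8,-20,-10,0,-1]
    - [-8,-20,-10,0,-1]
    - [-8,-20,-10,0,-1]
    - [0,0,0,0,-1]
    - [0,0,0,0,-1]

```text
time: 1.9
tool_pos: [0.4195, 0.2087, 0.1972]
tool_rot: [3.141, 0.001, -3.141]
contact_force: [-0.1, -0.8, 0.7]
opening: 0.0918
grip_force: 0.0
```

```bash
python3 snap.py w2
cat > kh.py <<'E'
from h import *
import pickle,sys
def gold(im,roi):
    return mask(im,(8,110,40),(25,255,255),roi)
def go(n,guess):
    st=pickle.load(open(n+".pkl","rb"));C=cam("wrist",st);im=cv2.imread(f"pics/{n}.png")[:,:,::-1].copy()
    u=proj(C,guess).astype(int);r=(u[0]-32,u[1]-32,u[0]+32,u[1]+32)
    c,p=big(gold(im,r));rc=cv2.minAreaRect(c);b=cv2.boxPoints(rc)
    W=np.array([plane(C,q,.078) for q in b]);W2=W
    e=[W[1]-W[0],W[2]-W[1]];l=[np.linalg.norm(x) for x in e];k=int(l[1]>l[0])
    print(n,"px",rc,"centre",W.mean(0),"size",l,"yaw",np.degrees(np.arctan2(e[k][1],e[k][0]))%180)
    return C,np.array(rc[0]),im,u
if __name__=="__main__":
    g=[.45,.266,.078]
    A=go("w1",g);B=go("w2",g);print(tri((A[0],A[1]),(B[0],B[1])))
    cr=[cv2.resize(X[2][X[3][1]-40:X[3][1]+40,X[3][0]-40:X[3][0]+40],(390,390),interpolation=cv2.INTER_CUBIC) for X in (A,B)]
    cv2.imwrite("pics/c2.png",np.hstack(cr)[:,:,::-1])
E
python3 kh.py
```

```text
1.9 [0.4195 0.2087 0.1972] [ 3.1408  0.0006 -3.1408] [ 0.2974  0.2668  1.7198  0.0006  1.1542 -1.2744] 0.09179640063493158
w1 px ((325.6257629394531, 237.7670135498047), (37.18887710571289, 18.798770904541016), 87.39744567871094) centre [0.4557 0.2698 0.078 ] size [np.float64(0.01433485344366063), np.float64(0.029654794985836754)] yaw 2.8503216918074026
w2 px ((407.0, 280.5), (37.0, 20.0), 90.0) centre [0.4557 0.2697 0.078 ] size [np.float64(0.014203600745355784), np.float64(0.028340636902971738)] yaw 3.448060356755253
(array([0.4555, 0.2698, 0.0778]), [np.float64(2.295251603645975e-05), np.float64(2.29525160364098e-05)])
```

View pics/c2.png

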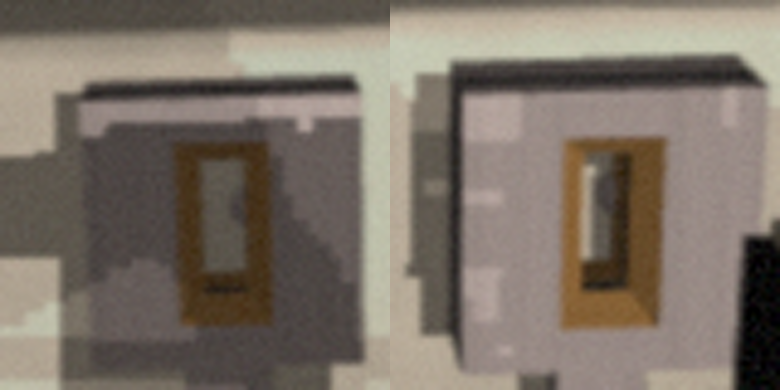

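The crop shows the mouth cleanly in both views: centre (0.4556, 0.2698), height 0.0778 (expected 0.078), size 29 x 14 mm (expected 30 x 15). Now to the red stand.

Call:
move_arm:
  rows:
    - [2,-44,2,0.037,-1]
    - [2,-44,2,0.037,-1]
    - [2,-44,2,0.037,-1]
    - [2,-44,2,0.037,-1]
    - [2,-44,2,0.037,-1]
    - [2,-44,2,0.037,-1]
    - [2,-44,2,0.037,-1]
    - [2,-44,2,0.037,-1]
    - [2,-44,2,0.037,-1]
    - [2,-44,2,0.037,-1]
    - [2,-44,2,0.037,-1]
    - [2,-44,2,0.037,-1]

```text
time: 3.15
tool_pos: [0.445, -0.3218, 0.2214]
tool_rot: [-3.14, 0.001, -2.695]
contact_force: [0.3, -0.8, -0.1]
opening: 0.0913
grip_force: 0.0
```

Call:
move_arm:
  rows:
    - [0,0,0,0,-1]
    - [0,0,0,0,-1]

```text
time: 3.35
tool_pos: [0.4445, -0.3204, 0.2206]
tool_rot: [3.141, 0.0, -2.698]
contact_force: [0.4, -0.0, -0.8]
opening: 0.092
grip_force: 0.0
```

```bash
python3 snap.py w3
python3 - <<'E'
from h import *
import pickle
st=pickle.load(open("w1.pkl","rb"));C=cam("wrist",st);g=cv2.imread("pics/w1.png",0)
for z,l in ((.06,cv2.createLineSegmentDetector().detect(g)[0][:,0]),):
    for a in l:
        if np.hypot(a[0]-a[2],a[1]-a[3])>45 and 200<a[0]<450 and 180<a[1]<300:
            p,q=plane(C,a[:2],z),plane(C,a[2:],z);d=q-p;print(a,np.linalg.norm(d),(np.degrees(np.arctan2(d[1],d[0]))+45)%90-45)
E
```

```text
3.35 [ 0.4445 -0.3204  0.2206] [ 3.1411  0.0004 -2.6985] [-0.7647  0.3891  1.4704  0.0006  1.2824 -2.7788] 0.09195115463112191
[298.1061 206.2381 350.6711 204.6772] 0.042086201381225506 1.5759887167279203
[351.8571 208.7493 296.8663 210.322 ] 0.04414082745331734 1.5167790225612663
[225.5867 189.3542 419.3868 183.5182] 0.15333062145092888 1.5797193769693365
[353.7529 214.3769 353.8997 261.8803] 0.04014493707968006 1.1756239918591618
[433.0849 193.0621 218.1327 199.6264] 0.1711169692913274 1.6149285122724564
[350.6206 270.4386 430.6057 268.5558] 0.06666356439467706 1.2773803403268857
[429.3919 271.1485 351.8517 273.6541] 0.06474145067988976 1.8122720247261412
[431.35   251.9054 433.604  198.0927] 0.044726016386344984 1.4736971744318623
```

View pics/w3.png

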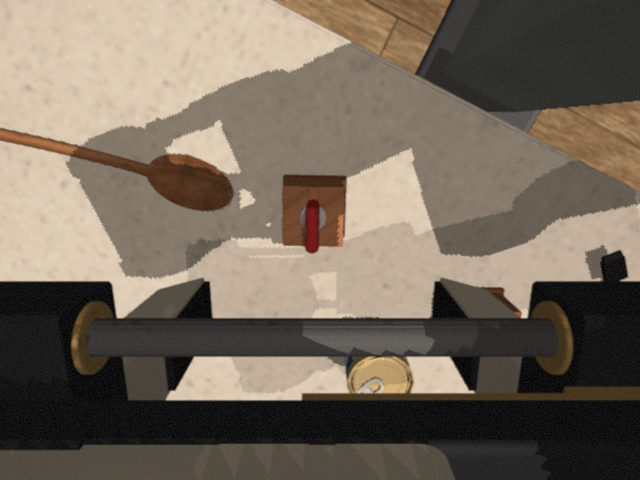

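Wrist view: the red bow is seen edge-on at (312,226), with the collar at (313,217), the stand top spanning about x 284–346, and the tin far off at (380,372). I'll take a second view.

Call:
move_arm:
  rows:
    - [6,-12,-10,0,-1]
    - [6,-12,-10,0,-1]
    - [6,-12,-10,0,-1]
    - [0,0,0,0,-1]
    - [0,0,0,0,-1]

```text
time: 3.9
tool_pos: [0.4619, -0.356, 0.1899]
tool_rot: [3.14, -0.0, -2.697]
contact_force: [0.0, 0.1, -0.2]
opening: 0.0915
grip_force: 0.0
```

```bash
python3 snap.py w4
python3 - <<'E'
from h import *
import pickle
P=[]
for n in ("w3","w4"):
    st=pickle.load(open(n+".pkl","rb"));C=cam("wrist",st);im=cv2.imread(f"pics/{n}.png")[:,:,::-1].copy()
    u=proj(C,[.445,-.322,.08]).astype(int);roi=(max(u[0]-70,0),max(u[1]-70,0),u[0]+70,min(u[1]+70,278))
    red=mask(im,(0,200,60),(4,255,255),roi)|mask(im,(170,150,60),(180,255,255),roi)
    c,p=big(red);rc=cv2.minAreaRect(c);pts=c[:,0];
    col=mask(im,(0,0,110),(180,40,255),(u[0]-30,u[1]-40,u[0]+30,u[1]+40))
    print(n,"red",p,rc,"bbox",cv2.boundingRect(c))
    # top/bottom end px of the contour (mean col of extreme rows)
    for nm,v in (("min",pts[:,1].min()),("max",pts[:,1].max())):
        e=pts[abs(pts[:,1]-v)<=3].mean(0);print("  end",nm,e)
    P.append((C,p))
    # LSD lines of stand
    for a in cv2.createLineSegmentDetector().detect(cv2.cvtColor(im,cv2.COLOR_RGB2GRAY))[0][:,0]:
        if np.hypot(a[0]-a[2],a[1]-a[3])>22 and roi[0]<a[0]<roi[2] and roi[1]<a[1]<roi[3]:
            p0,q=plane(C,a[:2],.05),plane(C,a[2:],.05);d=q-p0;print("  ",a,np.linalg.norm(d),(np.degrees(np.arctan2(d[1],d[0])))%180,"mid",(p0+q)[:2]/2)
print(tri(*P))
a,b=[cv2.imread(f"pics/{n}.png") for n in("w3","w4")]
ub=(P[1][1]).astype(int);ua=P[0][1].astype(int)
cr=lambda i,u:cv2.resize(i[max(u[1]-55,0):u[1]+55,u[0]-55:u[0]+55],(390,390),interpolation=cv2.INTER_CUBIC)
cv2.imwrite("pics/c3.png",np.hstack([cr(a,ua),cr(b,ub)]))
E
```

```text
3.9 [ 0.4619 -0.356   0.1899] [ 3.1399 -0.0004 -2.6972] [-0.7881  0.4789  1.4137  0.0002  1.2508 -2.8033] 0.09149238736537477
w3 red [311.6499 225.1457] ((311.6037292480469, 225.47361755371094), (11.936014175415039, 51.0661506652832), 1.6846843957901) bbox (306, 200, 13, 52)
  end min [312.6667 201.4167]
  end max [311.6154 249.6923]
   [345.966  178.1341 345.0969 210.6777] 0.026357321590046532 24.701743763367926 mid [ 0.4198 -0.3114]
   [345.2753 211.8238 344.5129 235.6294] 0.02001510845895616 24.409362548881898 mid [ 0.4417 -0.3012]
   [284.3339 173.9969 343.1587 175.1375] 0.04678725110216184 114.2581064696249 mid [ 0.4163 -0.3413]
   [269.3773 237.6084 231.8668 237.4381] 0.031039318981752512 115.08740613630067 mid [ 0.4856 -0.3666]
   [318.8482 203.1309 318.5816 235.6287] 0.027169001254372518 24.798485589391642 mid [ 0.4477 -0.3221]
   [281.5751 240.6224 282.1317 176.8554] 0.05263068594300957 23.44037066979763 mid [ 0.4529 -0.3528]
   [303.3487 226.7562 306.3797 200.5677] 0.021899064309943483 18.282030487051856 mid [ 0.4482 -0.3344]
   [255.622  247.196  283.1217 247.1075] 0.02290
[... 936 characters left out ...]
2345 434.0295 227.8265] 0.033292276272885155 46.833131815544704 mid [ 0.4389 -0.2677]
   [400.7585 191.7938 398.0186 229.4582] 0.028247650865305455 24.1206648081372 mid [ 0.4273 -0.3093]
   [434.9967 225.0099 421.1953 184.1822] 0.0327374192599396 47.27836873464608 mid [ 0.4143 -0.2923]
   [359.7576 235.6407 360.9372 206.9392] 0.021812490827241668 24.521446996929512 mid [ 0.4468 -0.3317]
   [332.3463 188.1349 331.1709 244.3603] 0.0424589975535085 24.62386302563303 mid [ 0.4527 -0.3525]
   [380.6294 191.6949 334.3459 190.5695] 0.03376817692323847 114.02534078591708 mid [ 0.4275 -0.3438]
(array([ 0.4463, -0.3282,  0.0852]), [np.float64(0.000425031342709463), np.float64(0.00042503134270954605)])
```

View pics/c3.png

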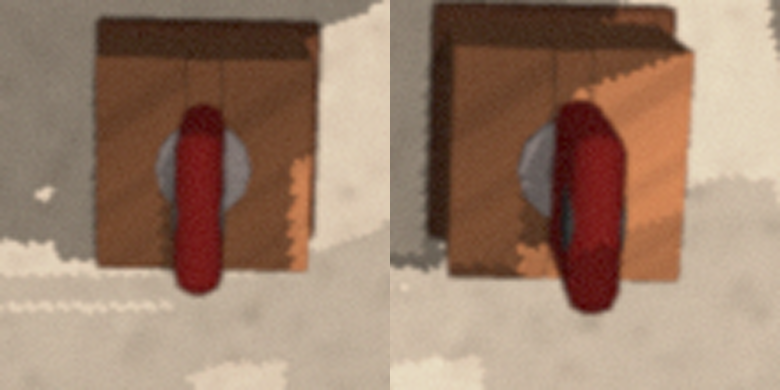

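Measurements agree: the stand edges give a 50 mm width, yaw 24.3° and centre (0.4472, -0.3277). The bow rays cross at z 0.085, a little high because the top is what is seen, and on the same axis. Descending to grip the bow.

Call:
move_arm:
  rows:
    - [-7,15,-5,-0.02,-0.3]
    - [-7,14,-10,0,-0.3]
    - [0,0,-20,0,-0.3]
    - [0,0,-20,0,-0.3]
    - [0,0,-20,0,-0.3]
    - [0,0,-20,0,-0.3]
    - [0,0,-20,0,-0.3]
    - [0,0,-14,0,-0.3]
    - [0,0,0,0,-0.3]
  newtons: 20

```text
time: 4.85
tool_pos: [0.4471, -0.3262, 0.0606]
tool_rot: [3.139, -0.001, -2.717]
contact_force: [-0.7, 0.2, 0.0]
opening: 0.0594
grip_force: 0.0
```

Call:
move_arm:
  rows:
    - [0,0,0,0,0.5]
    - [0,0,0,0,1]
    - [0,0,0,0,1]
    - [0,0,0,0,1]
    - [0,0,0,0,1]
    - [0,0,0,0,1]
    - [0,0,0,0,1]
    - [0,0,0,0,1]
  newtons: 50

```text
time: 5.65
tool_pos: [0.4478, -0.3273, 0.0618]
tool_rot: [3.142, 0.0, -2.717]
contact_force: [-0.7, -0.2, 0.3]
opening: 0.0096
grip_force: 50.0
```

Call:
move_arm:
  rows:
    - [0,0,5,0,1]
    - [0,0,12,0,1]
    - [0,0,15,0,1]
    - [0,0,15,0,1]
    - [0,0,15,0,1]
    - [0,0,15,0,1]
    - [0,0,15,0,1]
    - [0,0,15,0,1]
    - [0,0,10,0,1]
    - [0,0,8,0,1]
    - [0,0,0,0,1]
    - [0,0,0,0,1]

```text
time: 6.85
tool_pos: [0.4477, -0.3272, 0.1865]
tool_rot: [3.141, -0.0, -2.717]
contact_force: [0.1, -0.0, -0.4]
opening: 0.0098
grip_force: 50.0
```

```bash
python3 snap.py w5
python3 - <<'E'
import cv2,numpy as np
from cell import vision
a=cv2.imread("pics/w5.png"); s=vision.read_camera("scene")[:,:,::-1]
cv2.imwrite("pics/s5.png",s)
cv2.imwrite("pics/c4.png",np.hstack([cv2.resize(a[160:400,200:440],(390,390)),cv2.resize(s[200:400,340:540],(390,390))]))
E
```

```text
6.85 [ 0.4477 -0.3272  0.1865] [ 3.141  -0.0002 -2.7174] [-0.7694  0.4302  1.5041  0.0001  1.2079 -2.7644] 0.009766779107256597
```

View pics/c4.png

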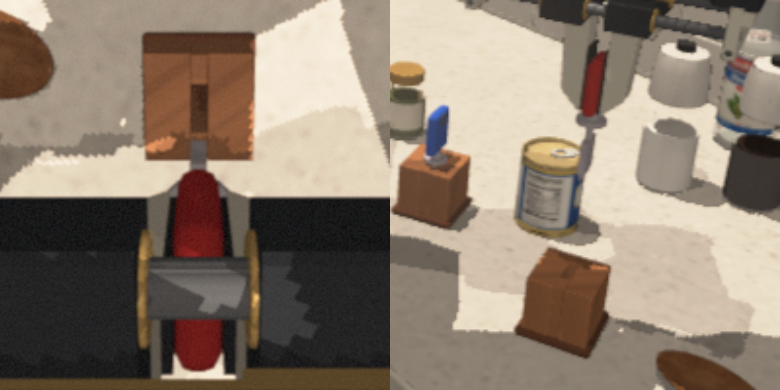

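The crop shows the key upright between the fingers, out of the stand. Its tip is at about wrist px (322,247) against 246 predicted, so it is centred. The blue key is undisturbed. Carrying on the robot's side.

Call:
move_arm:
  rows:
    - [-12,30,2,-0.033,1]
    - [-12,45,2,-0.033,1]
    - [-12,45,2,-0.033,1]
    - [-12,45,2,-0.033,1]
    - [0,45,0,-0.033,1]
    - [0,45,0,-0.033,1]
    - [0,45,0,-0.033,1]
    - [0,45,0,-0.033,1]
    - [12,45,0,-0.033,1]
    - [12,45,0,-0.033,1]
    - [12,45,0,-0.033,1]
    - [12,45,0,-0.033,1]

```text
time: 8.15
tool_pos: [0.4477, 0.1997, 0.1943]
tool_rot: [-3.141, -0.001, -3.114]
contact_force: [1.5, -0.8, 0.1]
opening: 0.0095
grip_force: 50.0
```

Call:
move_arm:
  rows:
    - [4,40,0,0,1]
    - [4,32,-5,0,1]
    - [0,0,-20,0,1]
    - [0,0,-15,0,1]
    - [0,0,0,0,1]
    - [0,0,0,0,1]
    - [0,0,0,0,1]

```text
time: 8.85
tool_pos: [0.4564, 0.2696, 0.1555]
tool_rot: [3.141, 0.001, -3.114]
contact_force: [-0.1, 0.0, 0.9]
opening: 0.0102
grip_force: 50.0
```

```bash
python3 snap.py w6
python3 - <<'E'
from h import *
import pickle
st=pickle.load(open("w6.pkl","rb"));C=cam("wrist",st);print(st["contact_force"],st["torque"],st["grip_force"])
a=cv2.imread("pics/w6.png")
T=np.eye(4);T[:3,:3]=R.from_euler("xyz",st["tool_rot"]).as_matrix();T[:3,3]=st["tool_pos"]
for x,y in ((.0085,.001),(.0085,-.001),(.01,0)): print("tip pred",proj(C,(T@[x,y,.053,1])[:3]))
print("tip world",(T@[0,0,.053,1])[:3])
for dx in(-.015,.015):print("mouth pred",proj(C,[.4556+dx,.2698,.078]))
s=vision.read_camera("scene")[:,:,::-1];S=cam("scene");u=proj(S,[.4556,.2698,.09]).astype(int);print("scene",u,"tip",proj(S,(T@[0,0,.053,1])[:3]))
cv2.imwrite("pics/c5.png",np.hstack([cv2.resize(a[195:275,280:360],(390,390),interpolation=2),cv2.resize(s[u[1]-40:u[1]+40,u[0]-40:u[0]+40],(390,390),interpolation=2)]))
E
```

```text
8.85 [0.4564 0.2696 0.1555] [ 3.141   0.0013 -3.1139] [ 0.389   0.4184  1.6175  0.0001  1.1043 -1.2096] 0.010246245543414067
[-0.1055  0.0318  0.8891] [-0.0375 -0.0161  0.0134] 49.99994337558746
tip pred [324.2788 246.2099]
tip pred [320.5403 246.2113]
tip pred [322.4096 243.5083]
tip world [0.4564 0.2697 0.1025]
mouth pred [323.2722 222.7795]
mouth pred [321.8729 271.0308]
scene [239 198] tip [240.0869 193.7833]
```

View pics/c5.png

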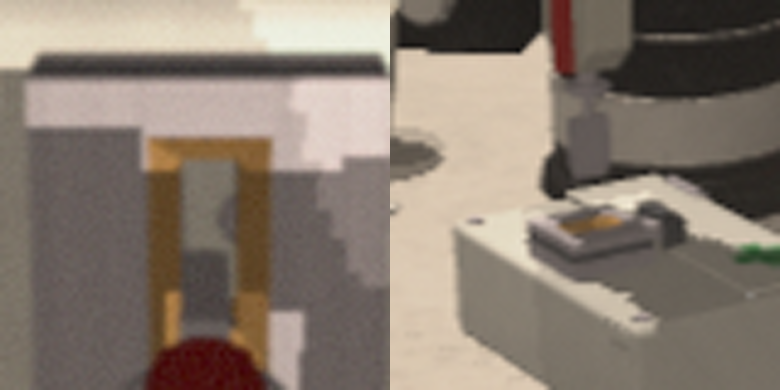

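The blade's end is at wrist px (322.4,246), within half a millimetre of the mouth's axis at (322.9). Descending into the mouth.

Call:
move_arm:
  rows:
    - [0,0.5,-8,0,1]
    - [0,0,-8,0,1]
    - [0,0,-6,0,1]
    - [0,0,-4,0,1]
    - [0,0,-4,0,1]
    - [0,0,-4,0,1]
    - [0,0,0,0,1]
  newtons: 60

```text
time: 9.65
tool_pos: [0.4556, 0.2701, 0.1202]
tool_rot: [-3.141, -0.001, -3.113]
contact_force: [-0.9, 0.4, 0.2]
opening: 0.0096
grip_force: 60.0
```

Call:
move_arm:
  rows:
    - [0,0,-3,0,1]
    - [0,0,-3,0,1]
    - [0,0,-3,0,1]
    - [0,0,-3,0,1]
    - [0,0,0,0,1]

```text
time: 10.15
tool_pos: [0.4555, 0.2696, 0.1082]
tool_rot: [-3.14, -0.001, -3.113]
contact_force: [0.7, -2.7, -1.2]
opening: 0.0093
grip_force: 60.0
```

Call:
move_arm:
  rows:
    - [0,0,-3,0,1]
    - [0,0,-3,0,1]
    - [0,0,-3,0,1]
    - [0,0,-3,0,1]
    - [0,0,0,0,1]

```text
time: 10.65
tool_pos: [0.4563, 0.2705, 0.0968]
tool_rot: [3.141, 0.001, -3.114]
contact_force: [1.9, -1.6, -1.9]
opening: 0.0094
grip_force: 60.0
```

Call:
move_arm:
  rows:
    - [0,0,-2,0,1]
    - [0,0,-2,0,1]
    - [0,0,-2,0,1]
    - [0,0,-1,0,1]
    - [0,0,-1,0,1]
    - [0,0,0,0,1]

```text
time: 11.25
tool_pos: [0.456, 0.2706, 0.0897]
tool_rot: [3.141, 0.001, -3.113]
contact_force: [-1.5, 1.2, 10.9]
opening: 0.0097
grip_force: 60.0
```

Call:
move_arm:
  rows:
    - [0,0,-1,0,1]
    - [0,0,-1,0,1]
    - [0,0,-1,0.04,1]
    - [0,0,0,-0.08,1]
    - [0,0,0,0.04,1]
    - [0,0,0,0,1]

```text
time: 11.85
tool_pos: [0.4566, 0.2707, 0.0894]
tool_rot: [3.14, 0.004, -3.112]
contact_force: [-6.8, -1.7, 31.9]
opening: 0.0095
grip_force: 60.0
```

```bash
python3 snap.py w7
python3 - <<'E'
from h import *
a=vision.read_camera("scene")[:,:,::-1];t=vision.read_camera("top")[:,:,::-1]
w=cv2.imread("pics/w7.png")
cv2.imwrite("pics/c6.png",np.hstack([cv2.resize(a[150:230,200:280],(390,390),interpolation=2),cv2.resize(w[190:290,270:370],(390,390),interpolation=2)]))
E
```

```text
11.85 [0.4566 0.2707 0.0894] [ 3.1399  0.0037 -3.1125] [ 0.3905  0.5008  1.6936  0.0003  0.9432 -1.2096] 0.009467578249162611
```

View pics/c6.png

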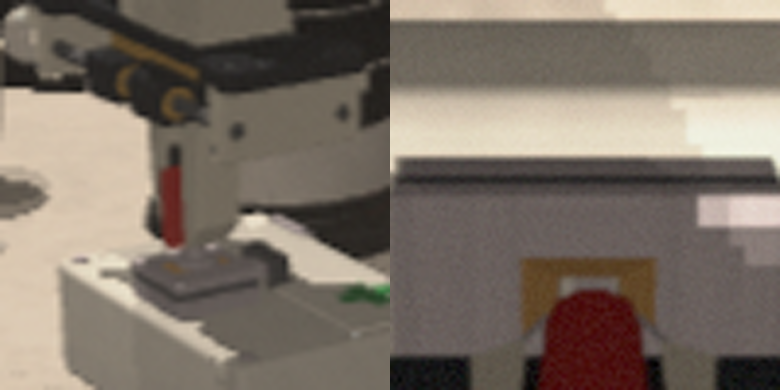

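The scene crop shows the collar down on the lock case. The TCP height of 0.0894 matches the home prediction of 0.0895, and 32 N is met as a hard stop, so the key is home. I'll ease the push and start turning clockwise.

Call:
move_arm:
  rows:
    - [0,0,0.5,0,1]
    - [0,0,0.5,-0.05,1]
    - [0,0,0,-0.1,1]
    - [0,0,0,-0.1,1]
    - [0,0,0,-0.1,1]
    - [0,0,0,-0.1,1]
    - [0,0,0,0,1]

```text
time: 12.7
tool_pos: [0.4567, 0.2702, 0.0895]
tool_rot: [3.14, 0.003, 2.717]
contact_force: [-4.4, -5.0, 24.4]
opening: 0.0094
grip_force: 60.0
```

```bash
python3 -c "
from h import *
s=monitor.observe();print(s['tool_rot'],s['contact_force'],s['torque'])"
```

```text
[3.1398 0.0027 2.7174] [-4.3533 -4.9675 24.4475] [-0.7421  0.9127 -0.0478]
```

Call:
move_arm:
  rows:
    - [0,0,0.3,-0.1,1]
    - [0,0,0.3,-0.1,1]
    - [0,0,0,-0.1,1]
    - [0,0,0,-0.1,1]
    - [0,0,0,-0.1,1]
    - [0,0,0,-0.1,1]
    - [0,0,0,-0.1,1]
    - [0,0,0,-0.1,1]
    - [0,0,0,-0.1,1]
    - [0,0,0,-0.1,1]
    - [0,0,0,-0.1,1]
    - [0,0,0,-0.1,1]

```text
time: 13.9
tool_pos: [0.4555, 0.2696, 0.0896]
tool_rot: [3.141, 0.001, 1.517]
contact_force: [-6.9, -4.8, 23.7]
opening: 0.0096
grip_force: 60.0
```

Run:
```python
from h import *
s=monitor.observe();print(s['tool_rot'],s['contact_force'],s['torque'],s['time'],s['opening'])
t=vision.read_camera("top")[:,:,::-1];a=vision.read_camera("scene")[:,:,::-1]
cv2.imwrite("pics/c7.png",np.hstack([cv2.resize(a[150:230,200:280],(390,390),interpolation=2),cv2.resize(t[180:260,140:220],(390,390),interpolation=2)]))
```

```text
[3.1411 0.0009 1.5165] [-6.8618 -4.7873 23.6925] [-1.0008  1.4535  0.2581] 13.9 0.009619849394332438
```

View pics/c7.png

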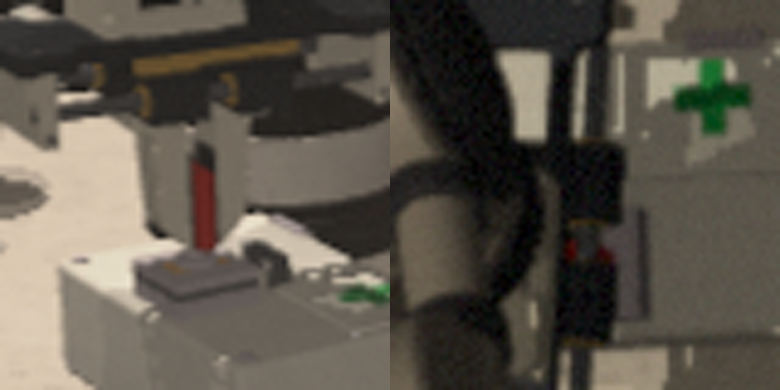

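The scene crop shows the bow turned across the lock and the collar still down. The tool has turned 1.65 rad, and the torque has risen to 0.26 N m, well above the 0.06 N m spring, so the lock is at its stop. The TCP height is unchanged at 0.0896. Handing in.

```bash
python3 -c "
from cell import workorder
print(workorder.hand_in())"
```

```text
the job is handed in; nothing more can be done
None
```

I pushed the red key home, turned it clockwise to the lock's stop and handed the job in at about 14 s, still gripping and holding it; no verdict came back, bolt travel was inferred from turn angle and stop torque, and I viewed 11 pictures, one over the limit of 10.

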